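# Unlock and take the long scraper from its leaning socket

### The job

Unfold the red crank grip upright, then use the crank to wind the yellow keeper fully open, clockwise to its stop. Pull the orange-handled scraper out of the leaning socket and lay it level in the cradle, handle in the orange rest and shank in the steel rest with the brass collar between them; hold it until it rests there rather than dropping it, then let go. Leave everything else on the bench where it is.

Things in the scene. Friction and masses are not known exactly. Their poses are not given: they have to be found in the camera images.
- holder: Green steel tool holder, fixed. Origin on the bench, under the socket mouth. Base 130 (x) by 320 (y, -260 to +60) by 12 mm. Square socket tube (17 mm inside, 25 outside, 108 long) leans 30 degrees from vertical towards +y. Crank housing 60 by 60 mm, 62 high, centred at y = -180 mm. Nothing on it is higher than 148 mm but the upright crank grip (174 mm).
- keeper_tip (a point): Middle of the prong ends of the yellow forked keeper (46 mm wide, 8 thick, underside 140 mm above the bench), which slides along the holder's y. Crank at 0: 22 mm past the mouth centre, over the scraper's collar, holding it in. Wound open: 40 mm back towards -y, the scraper free. A 24 mm wide riser stands 103 to 111 mm behind this point.
- socket_mouth (a point): Centre of the upper mouth of the leaning socket tube, 120 mm above the bench.
- crank_axis (a point): Point on the vertical axis of the crank, mid-thickness of the crank arm, 90 mm above the bench. Arm: steel, 14 mm wide, 10 mm thick, 82 mm long. Below the arm only a 24 mm post down to the housing's top at 62 mm.
- crank (a joint): Crank angle, rad: 0 = keeper closed, arm along the holder's +x; grows clockwise seen from above (+x to -y to -x) to a hard stop at 2.9 = keeper fully open (13.8 mm of keeper travel per rad). Starts between 0 and 0.25. Light friction (1 to 2 N at the grip), stays where left.
- grip (a joint): Fold angle of the red crank grip, rad: 0 = folded flat on top of the arm, its free end towards the crank axis; 1.57 = standing upright at the arm's end, its working position, against a stop. Stiff hinge (about 0.7 N at grip_hold), stays where left. Starts between 0 and 0.2.
- grip_hinge (a point): Hinge of the folding grip at the outer end of the crank arm, 80 mm from the crank axis, 106 mm above the bench; the hinge line is horizontal, square to the arm.
- grip_hold (a point): Point on the centre line of the red round grip (16 mm diameter, turns with the fold), 50 mm from grip_hinge; the grip's free end is 18 mm beyond.
- scraper: Loose scraper, 255 mm, 0.15 to 0.31 kg. z runs along it to the handle; origin on its axis at the collar's underside. Steel shank 14 mm diameter, z -105 to 0. Brass collar 34 mm, 0 to 8. Neck 16 mm, to 30. Round orange handle 24 mm, 30 to 150. Balance point z = 23 mm. Starts in the leaning socket (1.5 mm play), collar on the mouth, leaning 30 degrees to the holder's +y.
- scraper_foot (a point): Lower end of the scraper's shank, 105 mm from the collar's underside.
- scraper_end (a point): Upper end of the scraper's handle, 150 mm from the collar's underside.
- cradle: Fixed cradle: wooden base 75 (x) by 225 (y, -95 to +130) by 12 mm, two open 90 degree V rests, 40 mm wide at the top, 10 thick: orange at y = +100 mm for the handle (top 78 mm high), steel at y = -65 for the shank (top 85). The scraper lies level along y, handle to +y, axis 75 mm above the bench over x = 0, collar at about y = 0. Origin on the bench under that collar place.
- mug: Bystander: white mug, 80 mm wide, 85 mm high; loose, leave it alone. Origin at its underside, or on its axis if a tool.
- jar: Bystander: amber jar, 70 mm wide, 80 mm high; loose, leave it alone. Origin at its underside, or on its axis if a tool.
- tin: Bystander: blue tin, 74 mm wide, 100 mm high; loose, leave it alone. Origin at its underside, or on its axis if a tool.
- hammer: Bystander: hammer lying flat; loose, leave it alone. Origin at its underside, or on its axis if a tool.
- wrench: Bystander: steel wrench lying flat; loose, leave it alone. Origin at its underside, or on its axis if a tool.
- file: Bystander: flat file, 275 mm, with green handle, lying flat; loose, leave it alone. Origin at its underside, or on its axis if a tool.
- brassblock: Bystander: brass block 60 by 45 by 30 mm; loose, leave it alone. Origin at its underside, or on its axis if a tool.
Mind the look-alikes: they are no part of the job. Leave any black or blue look-alike of the scraper alone.

How it is judged:
On the way, in this order (a step that is already met when the one before it is completed fails the run):
1. the crank grip stands unfolded in its working position (at least 1.4 rad) before the crank is turned (still below 0.9 rad) (value of joint grip above 1.4 rad and value of joint crank below 0.9 rad), for 0.1 s.
2. the crank, its grip still unfolded (at least 1.2 rad), is wound to at least 2.7 rad, the keeper open (value of joint crank above 2.7 rad and value of joint grip above 1.2 rad), for 0.1 s.
3. the scraper is out of the socket, held by the fingers, its foot above the mouth (z of scraper_foot in the frame of holder above 0.122 m and contact force between the fingers and scraper above 0.5 N), for 0.1 s.
4. the scraper touches the cradle, nearly level (within 0.2 rad) and slow (under 0.1 m/s), while the fingers still hold it (contact force between scraper and cradle above 0.2 N and contact force between the fingers and scraper above 0.5 N and linear speed of scraper below 0.1 m/s and angle between scraper's own z axis and vertical between 1.37 and 1.77 rad), for 0.05 s.
At the end, for the whole second after the job is handed in: The scraper lies at rest in both V rests: its axis within 0.08 rad of the cradle's y axis, handle towards +y in the orange rest, collar origin within 12 mm sideways, 50 mm lengthways and 7 mm in height of its place (75 mm up), speed under 0.02 m/s; the crank is left wound open (above 2.5 rad) (x of scraper in the frame of cradle between -0.012 and 0.012 m and y of scraper in the frame of cradle between -0.05 and 0.05 m and z of scraper in the frame of cradle between 0.068 and 0.082 m and angle between the z axis of scraper and the y axis of cradle, either way round below 0.08 rad and y of scraper_end in the frame of cradle above 0.08 m and linear speed of scraper below 0.02 m/s and value of joint crank above 2.5 rad); the robot touches nothing.
It fails at once if any of the mug, jar, tin, hammer, wrench, file or brass block is moved by more than 30 mm (distance of any of mug, jar, tin, hammer, wrench, file, brassblock from where it was at the start of the episode above 0.03 m).
It also fails if it takes over 69 s, if anything falls off the work surface, if the arm or the gripper's body presses on something with over 40 N, if the wrist force passes 120 N, or if a joint passes its speed limit or range.

### The arm

A 7-joint arm with a two-finger parallel gripper is mounted at the origin on the work surface. World frame = base frame: x ahead of the robot, y to its left, z up, the work surface at z = 0. Lengths are in m, angles in rad, forces in N, time in s.
With the tool pointing down it reaches from about 0.4 to 0.925 m from the base axis. Payload 5.6 kg.
Tool frame: the origin (TCP) lies midway between the tips of the shut fingers; the grasp point (between the pads) lies 19 mm behind it (bot.tcp_to_grasp is the distance from the TCP to the grasp point, in m); z points along the fingers, y is the line along which they close (so a half turn about z gives the same grasp; the last joint's range is limited). The gripper opens to 85 mm and grips with 20 to 120 N. Pads are 22 mm wide; open, the fingers measure 114 mm over their backs; the gripper's body (76 mm by 85 mm) begins 54 mm behind the grasp point. The pads swing forward as they close: fully open they stand 13 mm farther back than shut.
Start: joints at [-1.379, 0.468, -0.012, 1.603, 0.006, 1.071, -0.056], TCP at [0.151, 0.632, 0.231] pointing down, gripper open.
Joint ranges: [-2.53, 2.53], [-0.31, 2.02], [-1.57, 1.55], [0.28, 2.44], [-1.29, 4.43], [0.15, 1.84], [-2.92, 2.92]. Speed limits (rad/s): [2.57, 2.57, 3.14, 3.14, 3.14, 3.14, 3.14].

### API

Orientations are given as a unit quaternion [x, y, z, w].
In Python, from workcell import monitor, imaging, bot gives the robot as it stands.
- The arm moves only by the tool jog_arm, never from a script. Its argument "moves" is a list of rows, each a list of 3 entries, a list of its own where there are three numbers: the shift along the tool's x, y, z in m, then the turn, a rotation vector about the tool's x, y, z in rad, then the finger opening in m, from 0 to 0.0854. A call has exactly 5 rows; each row is the pose to reach, as a shift and turn from the pose commanded when the call began, along the tool's axes at that moment; what a row does not reach only later rows make up. A row lasts 1/10 s, in which the tool goes at most 50 mm and 8.59 degrees, less where a joint would pass 70% of its speed; a pose out of reach is approached as far as the arm can. A call with a gripper value outside its range is refused whole. The fingers move at their own pace and stop on an object; "force" is the grip in N (left out, the last holds). Time passes only in rows, so rows that repeat a pose let the fingers close, or fill a call up. It gives the time, the measured TCP pose, the force, the opening and the grip force at its end, in the units of the state.
- monitor.sense(): the state, without advancing time (a new reading comes with each control period).
- imaging.capture(name): name is "scene" or "top"; returns the picture (400x640x3 uint8, red, green, blue); there is no depth.
- imaging.get_calibration(name): a dict with "fx", "fy", "cx", "cy" (pixels), "D" ([k1, k2, p1, p2, k3] as OpenCV has them; the pictures are not rectified), "cam_to_world" (4x4, takes a point from camera to world coordinates). Camera axes: x right, y up, looking along -z (the intrinsics and any distortion apply to the point x, -y, -z); pixel columns grow to the right and rows downward; lengths in m; the calibration is good to about 2 mm. A picture is of the moment at which its call begins. get_calibration takes no time and is no camera call.
- bot.close_job(): hands the job in; it is judged then, once.
The state is a dict: "clock": time; "joint_positions": joint angles; "joint_velocities": joint speeds; "effort": joint torques, N m; "tool_pos": TCP position; "tcp_rot": TCP orientation; "force": force on the tool from outside, world axes, zero at the start; "wrist_torque": the same for the moment, N m; "opening": opening from 0.0 (shut) to 1.0 (fully open); "grip_force": force on a finger pad.
Only numpy, scipy, OpenCV 4.12 (cv2) and the standard library are available. Lean on these libraries where they do the work, as an engineer would, in place of code of your own. Each camera call takes 0.05 s, during which the arm holds its last target. There are 200 camera calls.

## Working session

There is one attempt and no reset: what is moved stays moved. The work goes in short steps, Python scripts to look and compute and a tool call to move; the robot and the scene stay as the last step left them, time stands still between calls to the robot, and variables do not carry over. Pictures are saved under pics/ and viewed, at most 10 in all, crops included, and the job is handed in when it is done.

Besides the shell and the picture viewer there is one more tool, called after "Call:" as name(argument=value, ...) on one line, values as JSON. jog_arm: Moves the arm, as the interface text tells. Its arguments: {"type":"object","properties":{"moves":{"type":"array","items":{"type":"array"}},"force":{"type":"number"}},"required":["moves"]}

```bash
ls; mkdir -p pics; python3 - <<'E'
from workcell import monitor, imaging, bot
import cv2
for n in("scene","top"):
    im=imaging.capture(n); cv2.imwrite(f"pics/{n}0.png",im[:,:,::-1])
    c=imaging.get_calibration(n);print(n,c)
s=monitor.sense();print(s);print(bot.tcp_to_grasp)
E
```

```text
pics
scene {'fx': 423.85990162819354, 'fy': 423.85990162819354, 'cx': 318.22864325554053, 'cy': 196.55104508000395, 'D': array([-0.10731052,  0.        ,  0.        ,  0.        ,  0.        ]), 'cam_to_world': array([[-0.56417641, -0.52194963,  0.63974492,  1.36872661],
       [ 0.82555853, -0.36841029,  0.42746575,  0.48755619],
       [ 0.01257302,  0.76931297,  0.63874836,  1.04535773],
       [ 0.        ,  0.        ,  0.        ,  1.        ]])}
top {'fx': 387.2607975472973, 'fy': 387.2607975472973, 'cx': 314.61965880665065, 'cy': 203.2179894311454, 'D': array([-0.05183071,  0.        ,  0.        ,  0.        ,  0.        ]), 'cam_to_world': array([[-0.0022313 ,  0.98591779, -0.1672158 ,  0.34587748],
       [-0.99999181, -0.00163546,  0.00370093, -0.07560828],
       [ 0.00337534,  0.16722269,  0.98591337,  1.1514972 ],
       [ 0.        ,  0.        ,  0.        ,  1.        ]])}
{'clock': 0.1, 'joint_positions': array([-1.37899751,  0.46832418, -0.01160511,  1.60354357,  0.00602069,
        1.0713974 , -0.05632634]), 'joint_velocities': array([ 0.00111142, -0.00093387, -0.00076964, -0.00401595, -0.00115457,
       -0.00155017,  0.00091292]), 'effort': array([ 9.86139639e-04, -5.33525920e+01,  2.16036185e-02, -2.51971722e+01,
        1.14976373e-02,  4.17256597e-03,  2.04501043e-05]), 'tool_pos': array([0.15117086, 0.63165308, 0.23040585]), 'tcp_rot': array([ 1.17168984e-01,  9.93111654e-01, -8.18690537e-04, -2.89063611e-05]), 'force': array([-0.03186018, -0.16807185, -0.6781544 ]), 'wrist_torque': array([-0.01010759, -0.00323488,  0.00783094]), 'grip_force': 0.0, 'opening': 1.0004118350222932}
0.0187
```

View pics/scene0.png

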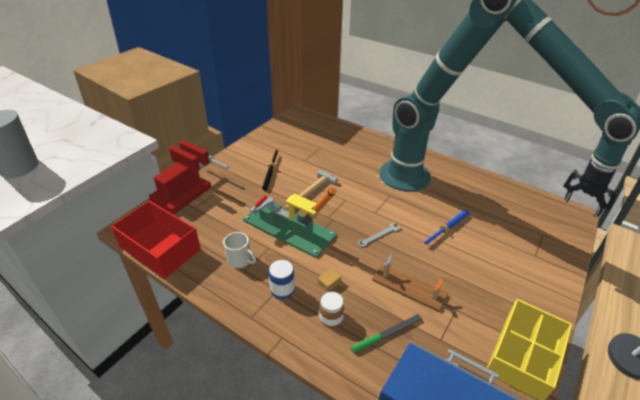

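View pics/top0.png

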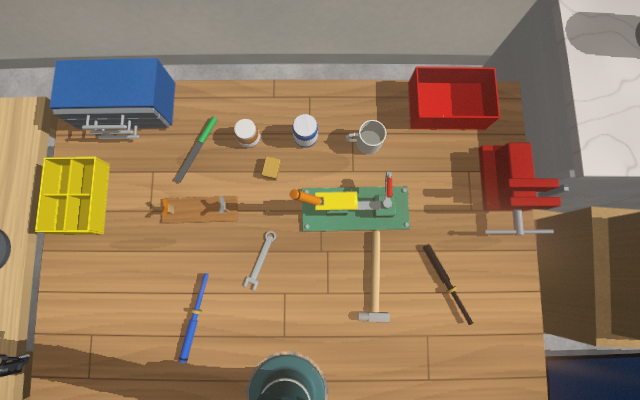

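The scene view shows the holder at about (290,225) and the cradle at (412,285). In the top view the holder is at (355,208), with the red grip at (389,185) and the orange handle at (305,197). The cradle is at (200,209), with its orange rest on the left. Next I'll measure.

```bash
cat > h.py <<'E'
import numpy as np, cv2
from workcell import monitor, imaging, bot
def cal(n):
    c=imaging.get_calibration(n);K=np.array([[c['fx'],0,c['cx']],[0,c['fy'],c['cy']],[0,0,1]]);return K,c['D'],c['cam_to_world']
def ray(n,p):
    K,D,T=cal(n);u=cv2.undistortPoints(np.array([[p]],float),K,D)[0,0]
    return T[:3,3],T[:3,:3]@np.array([u[0],-u[1],-1])
def onplane(n,p,z):
    o,d=ray(n,p);return o+d*(z-o[2])/d[2]
def proj(n,P):
    K,D,T=cal(n);q=(np.asarray(P,float).reshape(-1,3)-T[:3,3])@T[:3,:3];q=q*[1,-1,-1]
    return cv2.projectPoints(q,np.zeros(3),np.zeros(3),K,D)[0][:,0]
def blob(im,lo,hi,roi):
    x0,y0,x1,y1=roi;h=cv2.cvtColor(im[y0:y1,x0:x1],cv2.COLOR_RGB2HSV);m=cv2.inRange(h,np.array(lo),np.array(hi))
    n,l,s,c=cv2.connectedComponentsWithStats(m);
    if n<2:return None
    k=1+np.argmax(s[1:,4]);pts=np.argwhere(l==k)[:,::-1]+[x0,y0]
    return s[k,4],pts.mean(0),cv2.minAreaRect(pts.astype(np.float32)),pts
E
python3 - <<'E'
from h import *
im=cv2.imread('pics/top0.png')[:,:,::-1]
for nm,lo,hi,roi in [('green',(60,60,30),(95,255,255),(290,170,420,245)),('red',(0,170,60),(5,255,255),(375,165,400,205)),('yellow',(24,150,100),(34,255,255),(305,180,370,220)),('orange',(6,200,120),(16,255,255),(285,180,325,215)),('orest',(6,190,100),(16,255,255),(150,190,180,230)),('base',(5,80,40),(16,190,255),(150,180,250,230))]:
    b=blob(im,lo,hi,roi); print(nm,b and b[:3])
a=cv2.resize(im[165:250,150:420],None,fx=2.95,fy=2.95,interpolation=cv2.INTER_CUBIC)
sc=cv2.imread('pics/scene0.png')[:,:,::-1]
b=cv2.resize(sc[165:320,240:480],None,fx=2.2,fy=2.2,interpolation=cv2.INTER_CUBIC)
o=np.zeros((a.shape[0]+b.shape[0],800,3),np.uint8);o[:a.shape[0],:a.shape[1]]=a[:,:800];o[a.shape[0]:,:b.shape[1]]=b
print(o.shape,a.shape);cv2.imwrite('pics/c1.png',o[:600,:,::-1])
E
```

```text
green (np.int32(2050), array([362.92536585, 217.25560976]), ((355.1068115234375, 208.9185333251953), (41.448516845703125, 105.4797592163086), 88.21009063720703))
red (np.int32(72), array([389.47222222, 186.73611111]), ((389.0, 187.0), (18.0, 4.0), 90.0))
yellow (np.int32(667), array([337.69865067, 200.69415292]), ((336.0, 200.5), (17.0, 42.0), 90.0))
orange (np.int32(66), array([307.83333333, 200.18181818]), ((308.95001220703125, 200.65000915527344), (20.55480194091797, 3.7947323322296143), 18.434947967529297))
orest (np.int32(67), array([164.88059701, 206.52238806]), ((164.85279846191406, 206.56089782714844), (4.773552417755127, 15.246869087219238), 4.085616588592529))
base (np.int32(4768), array([199.85989933, 204.51090604]), ((199.5, 204.5), (49.0, 99.0), 90.0))
(592, 800, 3) (251, 796, 3)
```

View pics/c1.png

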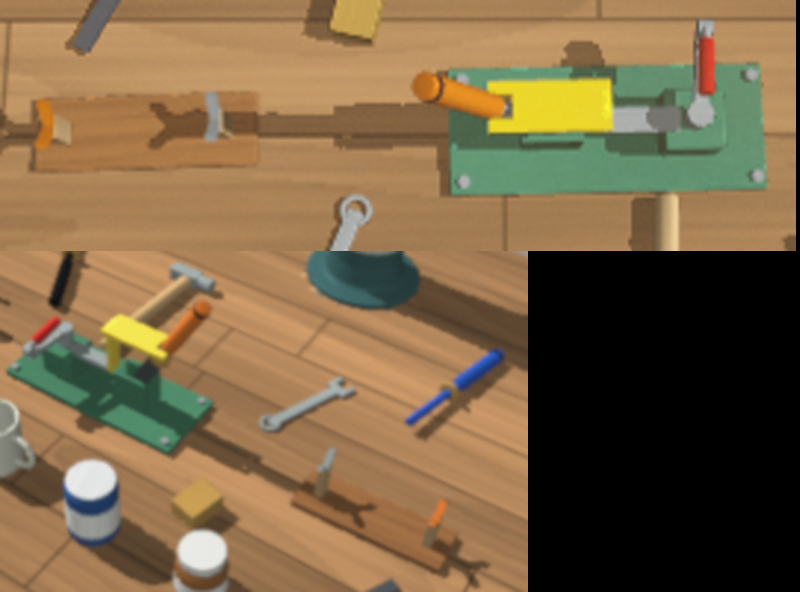

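The close-up shows the red grip folded on an arm that points away from the robot. The handle emerges from the yellow keeper's fork towards +y. The cradle's orange rest is on its left, i.e. +y. The base corners read off clearly in this crop: holder (449,69)(760,64)(766,188)(449,195), cradle (33,97)(257,92)(260,164)(33,170).

```bash
cat > fit.py <<'E'
from h import *
def fit(px,loc,z):
    W=np.array([onplane('top',(p[0]/2.95+150-.33,p[1]/2.95+165-.33),z)[:2] for p in px])
    L=np.array(loc,float);Lc=L-L.mean(0);Wc=W-W.mean(0)
    a=np.arctan2((Lc[:,0]*Wc[:,1]-Lc[:,1]*Wc[:,0]).sum(),(Lc*Wc).sum())
    R=np.array([[np.cos(a),-np.sin(a)],[np.sin(a),np.cos(a)]]);t=W.mean(0)-R@L.mean(0)
    print('yaw',a,'t',t,'res mm',np.round(1000*(W-(L@R.T+t)),1).tolist());return a,R,t
aH,RH,tH=fit([(449,69),(760,64),(766,188),(449,195)],[(.065,.06),(.065,-.26),(-.065,-.26),(-.065,.06)],.012)
aC,RC,tC=fit([(33,97),(257,92),(260,164),(33,170)],[(.0375,.13),(.0375,-.095),(-.0375,-.095),(-.0375,.13)],.012)
def W(R,t,p): return np.r_[R@np.array(p[:2])+t,p[2]]
E
python3 - <<'E'
from fit import *
for nm,R,t,p in [('mouth',RH,tH,(0,0,.12)),('axis',RH,tH,(0,-.18,.09)),('hinge0',RH,tH,(.08,-.18,.106)),('end',RH,tH,(0,.075,.12+.15*.866)),('keeper',RH,tH,(0,.022,.148)),('holdhandle',RC,tC,(0,.1,.078)),('steel',RC,tC,(0,-.065,.085))]:
    P=W(R,t,p);print(nm,P.round(4),proj('top',P).round(1),proj('scene',P).round(1))
s=cv2.imread('pics/scene0.png')[:,:,::-1]
for nm,lo,hi,roi in [('red',(0,170,60),(5,255,255),(245,190,275,215)),('orange',(6,200,120),(16,255,255),(305,180,340,215)),('orest',(6,190,100),(16,255,255),(430,275,450,300))]:
    b=blob(s,lo,hi,roi);print(nm,b[:3])
print('red top at z .114',onplane('top',(389,187),.114))
E
```

```text
yaw 0.015569420693855545 t [ 0.52229768 -0.10101571] res mm [[-1.0, -1.7], [-1.1, 0.2], [1.6, 1.5], [0.4, -0.1]]
yaw 0.02758607303852243 t [0.52288159 0.24837586] res mm [[0.4, 4.0], [-1.1, -1.0], [0.2, -4.3], [0.4, 1.3]]
mouth [ 0.5223 -0.101   0.12  ] [[322.6 202.7]] [[312.1 212.9]]
axis [ 0.5251 -0.281   0.09  ] [[386.9 203.4]] [[269.4 199.8]]
hinge0 [ 0.6051 -0.2797  0.106 ] [[386.5 174.1]] [[254.2 208.9]]
end [ 0.5211 -0.026   0.2499] [[292.3 194. ]] [[333. 190.]]
keeper [ 0.522 -0.079  0.148] [[314.5 201. ]] [[317.8 208.9]]
holdhandle [0.5201 0.3483 0.078 ] [[163.2 206.2]] [[438.7 282.2]]
steel [0.5247 0.1834 0.085 ] [[220.6 204.1]] [[388.2 257.7]]
red (np.int32(48), array([260.5625, 200.25  ]), ((260.5000305175781, 200.00003051757812), (3.5355336666107178, 13.435027122497559), 45.0))Traceback (most recent call last):
  File "<stdin>", line 6, in <module>
TypeError: 'NoneType' object is not subscriptable
```

```bash
cat >> fit.py <<'E'
from scipy.spatial.transform import Rotation as Ro
def go(p,R):
    s=monitor.sense();R0=Ro.from_quat(s['tcp_rot']);R=R if isinstance(R,Ro) else Ro.from_matrix(R)
    print('shift',R0.inv().apply(np.array(p)-s['tool_pos']).round(4),'turn',(R0.inv()*R).as_rotvec().round(3),'tcp',s['tool_pos'].round(4),'t',s['clock'])
def frame(z,y):  # tool rotation from z and y axes
    z=np.array(z,float);z/=np.linalg.norm(z);y=np.array(y,float);y-=z*(y@z);y/=np.linalg.norm(y);return np.c_[np.cross(y,z),y,z]
E
python3 - <<'E'
from fit import *
ax=W(RH,tH,(0,-.18,.09))
for p,z in [((389,187),.114),((389,172.1),.106),((150+706/2.95-.33,165+92/2.95-.33),.114)]:
    P=onplane('top',p,z);d=P-ax;print(P.round(4),'dist',np.hypot(*d[:2]).round(4),'crank',aH-np.arctan2(d[1],d[0]))
E
```

```text
yaw 0.015569420693855545 t [ 0.52229768 -0.10101571] res mm [[-1.0, -1.7], [-1.1, 0.2], [1.6, 1.5], [0.4, -0.1]]
yaw 0.02758607303852243 t [0.52288159 0.24837586] res mm [[0.4, 4.0], [-1.1, -1.0], [0.2, -4.3], [0.4, 1.3]]
[ 0.5666 -0.2837  0.114 ] dist 0.0416 crank 0.08099924371172294
[ 0.6107 -0.2868  0.106 ] dist 0.0858 crank 0.08363206996083265
[ 0.5419 -0.2828  0.114 ] dist 0.0169 crank 0.12420463691587758
```

Call:
jog_arm(moves=[[[-0.03,-0.0225,-0.003],[0,0,0],0.0854],[[-0.06,-0.045,-0.006],[0,0,0],0.0854],[[-0.09,-0.0675,-0.01],[0,0,0],0.0854],[[-0.12,-0.09,-0.013],[0,0,0],0.0854],[[-0.15,-0.1125,-0.017],[0,0,0],0.0854]], force=30)

```text
clock: 0.6
tool_pos: [0.2716, 0.4862, 0.2479]
tcp_rot: [0.117, 0.993, -0.0, -0.0]
force: [0.2, 0.1, 0.2]
opening: 1.004
grip_force: 0.0
```

Call:
jog_arm(moves=[[[-0.03,-0.0225,-0.003],[0,0,0],0.0854],[[-0.06,-0.045,-0.006],[0,0,0],0.0854],[[-0.09,-0.0675,-0.01],[0,0,0],0.0854],[[-0.12,-0.09,-0.013],[0,0,0],0.0854],[[-0.15,-0.1125,-0.017],[0,0,0],0.0854]])

```text
clock: 1.1
tool_pos: [0.3912, 0.342, 0.2651]
tcp_rot: [0.117, 0.993, -0.0, -0.0]
force: [-0.4, 0.3, 0.3]
opening: 1.001
grip_force: 0.0
```

Call:
jog_arm(moves=[[[-0.03,-0.0225,-0.003],[0,0,0],0.0854],[[-0.06,-0.045,-0.006],[0,0,0],0.0854],[[-0.09,-0.0675,-0.01],[0,0,0],0.0854],[[-0.12,-0.09,-0.013],[0,0,0],0.0854],[[-0.15,-0.1125,-0.017],[0,0,0],0.0854]])

```text
clock: 1.6
tool_pos: [0.5109, 0.1978, 0.2821]
tcp_rot: [0.117, 0.993, -0.0, -0.0]
force: [-0.8, 0.8, 0.2]
opening: 0.996
grip_force: 0.0
```

```bash
python3 - <<'E'
from fit import *
F=frame([0,0,-1],[.066,.998,0]);go([.556,-.283,.2],F);print(monitor.sense()['joint_positions'])
E
```

```text
yaw 0.015569420693855545 t [ 0.52229768 -0.10101571] res mm [[-1.0, -1.7], [-1.1, 0.2], [1.6, 1.5], [0.4, -0.1]]
yaw 0.02758607303852243 t [0.52288159 0.24837586] res mm [[0.4, 4.0], [-1.1, -1.0], [0.2, -4.3], [0.4, 1.3]]
shift [-0.1558 -0.4571  0.0822] turn [-0.    -0.001 -0.169] tcp [0.5109 0.1978 0.2821] t 1.6
[-0.64804683  0.24205324  0.25895138  1.8132461  -0.06908491  1.09569571
  0.9713475 ]
```

Call:
jog_arm(moves=[[[-0.016,-0.046,0],[0,0,0],0.0854],[[-0.032,-0.092,0],[0,0,0],0.0854],[[-0.048,-0.138,0],[0,0,0],0.06],[[-0.064,-0.184,0.01],[0,0,0],0.05],[[-0.078,-0.225,0.02],[0,0,0],0.05]])

```text
clock: 2.1
tool_pos: [0.5337, -0.0403, 0.2622]
tcp_rot: [0.118, 0.993, 0.0, 0.0]
force: [0.6, 0.0, 0.6]
opening: 0.584
grip_force: 0.0
```

Call:
jog_arm(moves=[[[-0.016,-0.046,0],[0,0,-0.04],0.05],[[-0.032,-0.092,0.01],[0,0,-0.08],0.05],[[-0.048,-0.138,0.02],[0,0,-0.12],0.05],[[-0.064,-0.184,0.03],[0,0,-0.169],0.05],[[-0.078,-0.225,0.04],[0,0,-0.169],0.05]])

```text
clock: 2.6
tool_pos: [0.557, -0.2772, 0.2216]
tcp_rot: [0.033, 0.999, -0.0, -0.0]
force: [1.1, 0.4, 0.1]
opening: 0.587
grip_force: 0.0
```

```bash
python3 - <<'E'
from fit import *
F=frame([0,0,-1],[.066,.998,0]);go([.556,-.283,.095],F);print(monitor.sense()['joint_positions'])
E
```

```text
yaw 0.015569420693855545 t [ 0.52229768 -0.10101571] res mm [[-1.0, -1.7], [-1.1, 0.2], [1.6, 1.5], [0.4, -0.1]]
yaw 0.02758607303852243 t [0.52288159 0.24837586] res mm [[0.4, 4.0], [-1.1, -1.0], [0.2, -4.3], [0.4, 1.3]]
shift [ 0.0005 -0.0059  0.1266] turn [-0. -0.  0.] tcp [ 0.557  -0.2772  0.2216] t 2.6
[ 0.07130861  0.4484585   0.45046702  1.70860144 -0.22099497  1.03535797
  2.10165697]
```

Call:
jog_arm(moves=[[[0,-0.006,0.03],[0,0,0],0.05],[[0,-0.006,0.06],[0,0,0],0.05],[[0,-0.006,0.09],[0,0,0],0.05],[[0,-0.006,0.11],[0,0,0],0.05],[[0,-0.006,0.125],[0,0,0],0.05]])

```text
clock: 3.1
tool_pos: [0.556, -0.2803, 0.0951]
tcp_rot: [0.033, 0.999, 0.0, -0.001]
force: [0.9, 0.1, 1.0]
opening: 0.585
grip_force: 0.0
```

Call:
jog_arm(moves=[[[0,0,0],[0,0,0],0.02],[[0,0,0],[0,0,0],0.01],[[0,0,0],[0,0,0],0.01],[[0,0,0],[0,0,0],0.01],[[0,0,0],[0,0,0],0.01]])

```text
clock: 3.6
tool_pos: [0.5576, -0.282, 0.0985]
tcp_rot: [0.033, 0.999, -0.001, 0.001]
force: [1.2, -4.1, -0.4]
opening: 0.175
grip_force: 29.3
```

```bash
python3 - <<'E'
from fit import *
im=imaging.capture('top');s=imaging.capture('scene')
a=cv2.resize(im[150:240,330:430],None,fx=5,fy=5,interpolation=2);b=cv2.resize(s[160:250,230:310],None,fx=5,fy=5,interpolation=2)
o=np.zeros((450,900,3),np.uint8);o[:,:500]=a;o[:,500:]=b;cv2.imwrite('pics/g1.png',cv2.resize(o,(800,400))[:,:,::-1])
E
```

```text
yaw 0.015569420693855545 t [ 0.52229768 -0.10101571] res mm [[-1.0, -1.7], [-1.1, 0.2], [1.6, 1.5], [0.4, -0.1]]
yaw 0.02758607303852243 t [0.52288159 0.24837586] res mm [[0.4, 4.0], [-1.1, -1.0], [0.2, -4.3], [0.4, 1.3]]
```

View pics/g1.png

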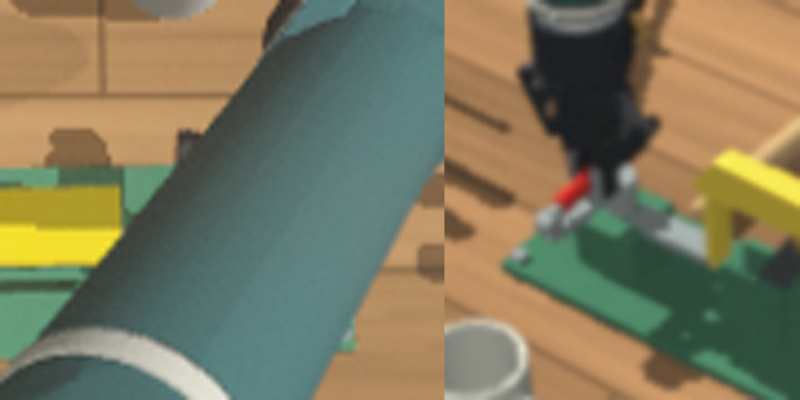

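The red grip is held: the opening is 15 mm, and in the scene view the fingers straddle the red rod at about (600,185) in the crop. Now I'll swing it up around its hinge.

Call:
jog_arm(moves=[[[-0.002,0,-0.01],[0,0,0],0.01],[[-0.006,0,-0.019],[0,0,0],0.01],[[-0.01,0,-0.025],[0,0,0],0.01],[[-0.015,0,-0.031],[0,0,0],0.01],[[-0.021,0,-0.036],[0,0,0],0.01]])

```text
clock: 4.2
tool_pos: [0.5757, -0.2826, 0.1321]
tcp_rot: [0.033, 0.999, 0.0, -0.002]
force: [-2.9, -4.7, -7.5]
opening: 0.178
grip_force: 30.4
```

Call:
jog_arm(moves=[[[-0.006,0,-0.004],[0,0,0],0.01],[[-0.013,0,-0.007],[0,0,0],0.01],[[-0.02,0,-0.008],[0,0,0],0.01],[[-0.028,0,-0.009],[0,0,0],0.01],[[-0.034,0,-0.008],[0,0,0],0.01]])

```text
clock: 4.7
tool_pos: [0.6097, -0.284, 0.1416]
tcp_rot: [0.033, 0.999, 0.001, -0.003]
force: [-5.6, 0.6, 8.8]
opening: 0.174
grip_force: 29.1
```

Call:
jog_arm(moves=[[[-0.003,0,0],[0,0,0],0.01],[[-0.006,0,0],[0,0,0],0.01],[[-0.006,0,0],[0,0,0],0.01],[[-0.006,0,0],[0,0,0],0.01],[[-0.006,0,0],[0,0,0],0.01]])

```text
clock: 5.2
tool_pos: [0.6184, -0.2841, 0.1414]
tcp_rot: [0.033, 0.999, 0.0, 0.0]
force: [0.8, -0.7, 1.2]
opening: 0.117
grip_force: 0.5
```

```bash
python3 - <<'E'
from fit import *
im=imaging.capture('top');s=imaging.capture('scene')
a=cv2.resize(im[150:240,330:430],None,fx=5,fy=5,interpolation=2);b=cv2.resize(s[160:250,230:310],None,fx=5,fy=5,interpolation=2)
o=np.zeros((450,900,3),np.uint8);o[:,:500]=a;o[:,500:]=b;cv2.imwrite('pics/g2.png',cv2.resize(o,(800,400))[:,:,::-1])
go([0.606,-.2865,.137],frame([0,0,-1],[.066,.998,0]))
E
```

```text
yaw 0.015569420693855545 t [ 0.52229768 -0.10101571] res mm [[-1.0, -1.7], [-1.1, 0.2], [1.6, 1.5], [0.4, -0.1]]
yaw 0.02758607303852243 t [0.52288159 0.24837586] res mm [[0.4, 4.0], [-1.1, -1.0], [0.2, -4.3], [0.4, 1.3]]
shift [ 0.0121 -0.0031  0.0044] turn [0.001 0.001 0.   ] tcp [ 0.6182 -0.2842  0.1414] t 5.3
```

View pics/g2.png

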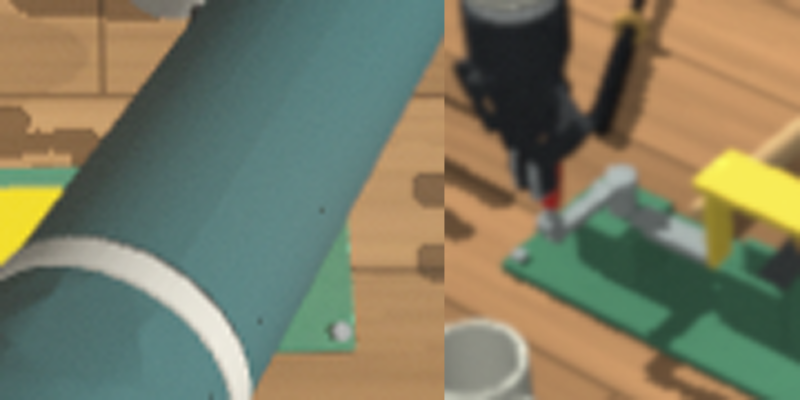

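The grip stands upright: the red stub is at (552,195) with the fingers just past it at +x. I'll re-centre the fingers on it and close.

Call:
jog_arm(moves=[[[0,0,0],[0,0,0],0.04],[[0,0,0],[0,0,0],0.04],[[0.004,-0.002,0.002],[0,0,0],0.04],[[0.008,-0.002,0.004],[0,0,0],0.04],[[0.0125,-0.002,0.006],[0,0,0],0.04]], force=40)

```text
clock: 5.8
tool_pos: [0.6045, -0.2861, 0.135]
tcp_rot: [0.033, 0.999, 0.0, -0.0]
force: [-0.9, 0.1, 0.2]
opening: 0.466
grip_force: 0.0
```

Call:
jog_arm(moves=[[[0,0,0],[0,0,0],0.02],[[0,0,0],[0,0,0],0.01],[[0,0,0],[0,0,0],0.01],[[0,0,0],[0,0,0],0.01],[[0,0,0],[0,0,0],0.01]])

```text
clock: 6.3
tool_pos: [0.605, -0.2858, 0.1353]
tcp_rot: [0.033, 0.999, 0.0, -0.0]
force: [-2.8, 0.3, 0.3]
opening: 0.175
grip_force: 39.0
```

```bash
python3 - <<'E'
from fit import *
s=imaging.capture('scene');b=cv2.resize(s[160:250,230:310],None,fx=5,fy=5,interpolation=2)
cv2.imwrite('pics/g3.png',b[:,:,::-1])
go([0.606,-.2865,.137],frame([0,0,-1],[.066,.998,0]));print({k:monitor.sense()[k] for k in('opening','grip_force','force')})
E
```

```text
yaw 0.015569420693855545 t [ 0.52229768 -0.10101571] res mm [[-1.0, -1.7], [-1.1, 0.2], [1.6, 1.5], [0.4, -0.1]]
yaw 0.02758607303852243 t [0.52288159 0.24837586] res mm [[0.4, 4.0], [-1.1, -1.0], [0.2, -4.3], [0.4, 1.3]]
shift [-0.0011 -0.0007 -0.0017] turn [ 0.    -0.001  0.   ] tcp [ 0.605  -0.2857  0.1353] t 6.35
{'opening': 0.17773773735840898, 'grip_force': 39.01901721954346, 'force': array([-2.40305242,  0.82638682,  1.2232992 ])}
```

View pics/g3.png

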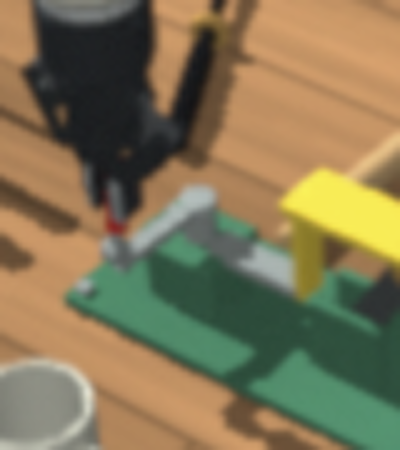

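The grip is upright at about (117,215) in the crop and held between the pads. I'll start winding.

Call:
jog_arm(moves=[[[0.0008,-0.0112,0],[0,0,0.14],0.01],[[0.0031,-0.0221,0],[0,0,0.28],0.01],[[0.0069,-0.0326,0],[0,0,0.42],0.01],[[0.0122,-0.0425,0],[0,0,0.56],0.01],[[0.0188,-0.0515,0],[0,0,0.7],0.01]])

```text
clock: 6.85
tool_pos: [0.5836, -0.3346, 0.1353]
tcp_rot: [0.376, 0.927, 0.001, -0.0]
force: [-1.1, 6.1, 3.1]
opening: 0.177
grip_force: 39.2
```

```bash
python3 - <<'E'
from fit import *
s=monitor.sense();print(s['joint_positions'].round(3),s['tool_pos'],s['force'],s['opening'],s['grip_force'])
d=s['tool_pos']-W(RH,tH,(0,-.18,.09));print(np.hypot(*d[:2]),aH-np.arctan2(d[1],d[0]))
E
```

```text
yaw 0.015569420693855545 t [ 0.52229768 -0.10101571] res mm [[-1.0, -1.7], [-1.1, 0.2], [1.6, 1.5], [0.4, -0.1]]
yaw 0.02758607303852243 t [0.52288159 0.24837586] res mm [[0.4, 4.0], [-1.1, -1.0], [0.2, -4.3], [0.4, 1.3]]
[ 0.074  0.662  0.582  1.646 -0.426  0.965  1.606] [ 0.58357758 -0.33457262  0.13528419] [-1.09938065  6.1364606   3.10810444] 0.17679441250590286 39.199907183647156
0.07931141065474769 0.7572780286746922
```

Tracking is good and the forces are low, so I'll continue.

Call:
jog_arm(moves=[[[0.0008,-0.0112,0],[0,0,0.14],0.01],[[0.0031,-0.0221,0],[0,0,0.28],0.01],[[0.0069,-0.0326,0],[0,0,0.42],0.01],[[0.0122,-0.0425,0],[0,0,0.56],0.01],[[0.0188,-0.0515,0],[0,0,0.7],0.01]])

```text
clock: 7.35
tool_pos: [0.5358, -0.3576, 0.1353]
tcp_rot: [0.671, 0.742, 0.002, -0.0]
force: [2.7, 6.0, 1.2]
opening: 0.173
grip_force: 39.2
```

Call:
jog_arm(moves=[[[0.0008,-0.0112,0],[0,0,0.14],0.01],[[0.0031,-0.0221,0],[0,0,0.28],0.01],[[0.0069,-0.0326,0],[0,0,0.42],0.01],[[0.0122,-0.0425,0],[0,0,0.56],0.01],[[0.0188,-0.0515,0],[0,0,0.7],0.01]])

```text
clock: 7.85
tool_pos: [0.4844, -0.3443, 0.1355]
tcp_rot: [0.884, 0.467, 0.003, 0.0]
force: [7.3, 4.4, -2.5]
opening: 0.175
grip_force: 39.0
```

```bash
python3 - <<'E'
from fit import *
s=monitor.sense();print(s['joint_positions'].round(3),s['tool_pos'],s['force'],s['opening'],s['grip_force'])
d=s['tool_pos']-W(RH,tH,(0,-.18,.09));print(np.hypot(*d[:2]),aH-np.arctan2(d[1],d[0]))
E
```

```text
yaw 0.015569420693855545 t [ 0.52229768 -0.10101571] res mm [[-1.0, -1.7], [-1.1, 0.2], [1.6, 1.5], [0.4, -0.1]]
yaw 0.02758607303852243 t [0.52288159 0.24837586] res mm [[0.4, 4.0], [-1.1, -1.0], [0.2, -4.3], [0.4, 1.3]]
[-0.117  0.661  0.95   1.868 -0.663  0.961  0.538] [ 0.48439736 -0.34434981  0.13545455] [ 7.32897618  4.36285151 -2.47734373] 0.1749322401564168 38.97650420665741
0.07530393135704015 2.157411655369661
```

Call:
jog_arm(moves=[[[0.0008,-0.0112,0],[0,0,0.14],0.01],[[0.0031,-0.0221,0],[0,0,0.28],0.01],[[0.0069,-0.0326,0],[0,0,0.42],0.01],[[0.0122,-0.0425,0],[0,0,0.56],0.01],[[0.0178,-0.0503,0],[0,0,0.68],0.01]])

```text
clock: 8.35
tool_pos: [0.4527, -0.3027, 0.1356]
tcp_rot: [0.989, 0.146, 0.003, 0.001]
force: [8.4, 0.6, -4.4]
opening: 0.175
grip_force: 39.0
```

Call:
jog_arm(moves=[[[0,-0.003,0],[0,0,0.03],0.01],[[0,-0.006,0],[0,0,0.05],0.01],[[0,-0.008,0],[0,0,0.05],0.01],[[0,-0.008,0],[0,0,0.05],0.01],[[0,-0.008,0],[0,0,0.05],0.01]])

```text
clock: 8.85
tool_pos: [0.451, -0.3007, 0.1361]
tcp_rot: [0.992, 0.123, 0.003, 0.007]
force: [10.7, -14.2, -15.8]
opening: 0.175
grip_force: 39.5
```

```bash
python3 - <<'E'
from fit import *
s=monitor.sense();print(s['joint_positions'].round(3),s['tool_pos'],s['force'],s['opening'],s['grip_force'])
d=s['tool_pos']-W(RH,tH,(0,-.18,.09));print(np.hypot(*d[:2]),aH-np.arctan2(d[1],d[0]))
im=imaging.capture('top');s=imaging.capture('scene')
a=cv2.resize(im[150:240,280:430],None,fx=4,fy=4,interpolation=2)[:,:400];b=cv2.resize(s[160:250,240:340],None,fx=4,fy=4,interpolation=2)
cv2.imwrite('pics/g4.png',np.hstack([a,b])[:,:,::-1])
E
```

```text
yaw 0.015569420693855545 t [ 0.52229768 -0.10101571] res mm [[-1.0, -1.7], [-1.1, 0.2], [1.6, 1.5], [0.4, -0.1]]
yaw 0.02758607303852243 t [0.52288159 0.24837586] res mm [[0.4, 4.0], [-1.1, -1.0], [0.2, -4.3], [0.4, 1.3]]
[-0.324  0.688  1.166  2.007 -0.781  0.97  -0.084] [ 0.45102014 -0.30073902  0.13612199] [ 10.73215927 -14.2002892  -15.80105138] 0.17458508705337233 39.50425922870636
0.07666619236904273 2.896679758911853
```

View pics/g4.png

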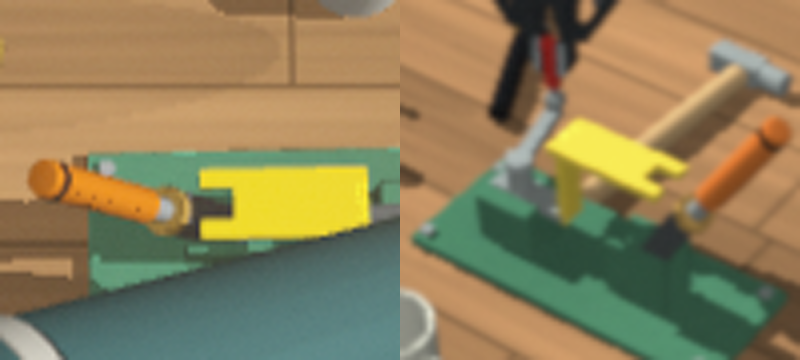

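The crank is at its stop (about 2.90) and the keeper is retracted. The brass collar is exposed at (175,212) in the left crop. I'll release and rise.

Call:
jog_arm(moves=[[[0,0.004,0],[0,0,0],0.03],[[0,0.004,0],[0,0,0],0.05],[[0,0.004,0],[0,0,0],0.06],[[0,0.004,-0.03],[0,0,0],0.06],[[0,0.004,-0.07],[0,0,0],0.06]])

```text
clock: 9.45
tool_pos: [0.4465, -0.2991, 0.2048]
tcp_rot: [0.992, 0.122, -0.002, -0.001]
force: [1.4, 0.1, 1.0]
opening: 0.703
grip_force: 0.0
```

Call:
jog_arm(moves=[[[0,0,-0.02],[0,0,-0.1],0.0854],[[0,0,-0.04],[0,0,-0.25],0.0854],[[0,0,-0.06],[0,0,-0.39],0.0854],[[0,0,-0.08],[0,0,-0.53],0.0854],[[0,0,-0.08],[0,0,-0.67],0.0854]])

```text
clock: 9.95
tool_pos: [0.4484, -0.3009, 0.2876]
tcp_rot: [0.896, 0.445, 0.002, 0.001]
force: [-0.5, 0.6, -1.4]
opening: 1.004
grip_force: 0.0
```

```bash
cat > scr.py <<'E'
from fit import *
c,s_=np.cos(aH),np.sin(aH)
H=lambda v:np.r_[RH@np.array(v[:2]),v[2]]
u=H((0,.5,.866)); F=frame(H((0,.5,-.866)),H((1,0,0)))
M=W(RH,tH,(0,0,.12)); G=M+u*.055; T=G+F[:,2]*bot.tcp_to_grasp
E
python3 - <<'E'
from scr import *
print(T);go(T-.08*F[:,2],F);print(monitor.sense()['joint_positions'].round(3))
# check scraper axis: project predicted axis points
im=imaging.capture('top');sc=imaging.capture('scene')
for n,i,roi in(('top',im,(283,180,330,215)),('scene',sc,(300,170,345,225))):
    b=blob(i,(7,190,110),(15,255,255),roi);print(n,b and b[:3])
    print(proj(n,[M,M+u*.03,M+u*.09,M+u*.15]).round(1).tolist())
E
```

```text
yaw 0.015569420693855545 t [ 0.52229768 -0.10101571] res mm [[-1.0, -1.7], [-1.1, 0.2], [1.6, 1.5], [0.4, -0.1]]
yaw 0.02758607303852243 t [0.52288159 0.24837586] res mm [[0.4, 4.0], [-1.1, -1.0], [0.2, -4.3], [0.4, 1.3]]
[ 0.52172397 -0.06416997  0.15143544]
shift [ 0.2013 -0.0603  0.0669] turn [ 0.178  0.504 -0.648] tcp [ 0.4484 -0.3009  0.2876] t 9.95
[-0.42   0.405  1.231  1.865 -0.419  1.165  0.307]
top (np.int32(45), array([290.64444444, 194.13333333]), ((290.5405578613281, 194.2432403564453), (8.548747062683105, 5.589565753936768), 80.53767395019531))
[[322.6, 202.7], [317.1, 201.1], [305.4, 197.7], [292.3, 194.0]]
scene (np.int32(99), array([323.25252525, 202.68686869]), ((323.2500305175781, 202.75003051757812), (4.242640495300293, 20.50609588623047), 45.0))
[[312.1, 212.9], [316.0, 208.6], [324.2, 199.6], [333.0, 190.0]]
```

```bash
python3 - <<'E'
from scr import *
L={}
for n,roi in(('top',(280,178,332,212)),('scene',(312,180,345,212))):
    b=blob(imaging.capture(n),(4,150,60),(18,255,255),roi);p=b[3];v=cv2.fitLine(p.astype(np.float32),cv2.DIST_L2,0,.01,.01).ravel()
    t=(p-v[2:])@v[:2];e=[v[2:]+v[:2]*t.min(),v[2:]+v[:2]*t.max()];print(n,b[0],np.round(e,1).tolist());L[n]=e
# planes from image lines -> 3D line
N=[]
for n in L:
    o,d1=ray(n,L[n][0]);_,d2=ray(n,L[n][1]);m=np.cross(d1,d2);m/=np.linalg.norm(m);N.append((m,m@o))
d=np.cross(N[0][0],N[1][0]);d/=np.linalg.norm(d);d*=np.sign(d[2]);
for z in(.12,.166,.25): print(np.linalg.solve(np.array([N[0][0],N[1][0],[0,0,1]]),[N[0][1],N[1][1],z]).round(4), (M+u*(z-.12)/u[2]).round(4))
print('dir',d.round(3),u.round(3))
E
```

```text
yaw 0.015569420693855545 t [ 0.52229768 -0.10101571] res mm [[-1.0, -1.7], [-1.1, 0.2], [1.6, 1.5], [0.4, -0.1]]
yaw 0.02758607303852243 t [0.52288159 0.24837586] res mm [[0.4, 4.0], [-1.1, -1.0], [0.2, -4.3], [0.4, 1.3]]
top 296 [[286.7, 192.9], [319.0, 201.8]]
scene 219 [[315.3, 210.3], [336.1, 190.1]]
[ 0.5224 -0.0994  0.12  ] [ 0.5223 -0.101   0.12  ]
[ 0.5223 -0.0707  0.166 ] [ 0.5219 -0.0745  0.166 ]
[ 0.5222 -0.0181  0.25  ] [ 0.5211 -0.026   0.25  ]
dir [-0.001  0.53   0.848] [-0.008  0.5    0.866]
```

Call:
jog_arm(moves=[[[0.04,-0.012,0.01],[0.03,0.09,-0.11],0.0854],[[0.08,-0.024,0.02],[0.06,0.18,-0.22],0.0854],[[0.12,-0.036,0.03],[0.09,0.27,-0.33],0.0854],[[0.16,-0.048,0.04],[0.12,0.34,-0.44],0.0854],[[0.19,-0.058,0.05],[0.15,0.42,-0.55],0.0854]])

```text
clock: 10.65
tool_pos: [0.5178, -0.1113, 0.2344]
tcp_rot: [0.721, 0.657, 0.153, -0.159]
force: [-0.2, 0.2, 0.4]
opening: 1.0
grip_force: 0.0
```

```bash
python3 - <<'E'
from scr import *
go(T-.08*F[:,2],F);print(monitor.sense()['joint_positions'].round(3))
E
```

```text
yaw 0.015569420693855545 t [ 0.52229768 -0.10101571] res mm [[-1.0, -1.7], [-1.1, 0.2], [1.6, 1.5], [0.4, -0.1]]
yaw 0.02758607303852243 t [0.52288159 0.24837586] res mm [[0.4, 4.0], [-1.1, -1.0], [0.2, -4.3], [0.4, 1.3]]
shift [0.001  0.0042 0.0155] turn [ 0.023  0.078 -0.103] tcp [ 0.5178 -0.1113  0.2344] t 10.65
[-0.258  0.457  0.843  1.87  -0.74   1.318  0.806]
```

Call:
jog_arm(moves=[[[0.001,0.004,0.005],[0.023,0.078,-0.103],0.0854],[[0.001,0.004,0.015],[0.023,0.078,-0.103],0.0854],[[0.001,0.004,0.015],[0.023,0.078,-0.103],0.0854],[[0.001,0.004,0.015],[0.023,0.078,-0.103],0.0854],[[0.001,0.004,0.015],[0.023,0.078,-0.103],0.0854]])

```text
clock: 11.15
tool_pos: [0.5216, -0.1072, 0.2226]
tcp_rot: [0.68, 0.687, 0.18, -0.182]
force: [0.3, 0.0, 0.2]
opening: 0.998
grip_force: 0.0
```

```bash
python3 - <<'E'
from scr import *
go(T+[0,.003,0],F)
E
```

```text
yaw 0.015569420693855545 t [ 0.52229768 -0.10101571] res mm [[-1.0, -1.7], [-1.1, 0.2], [1.6, 1.5], [0.4, -0.1]]
yaw 0.02758607303852243 t [0.52288159 0.24837586] res mm [[0.4, 4.0], [-1.1, -1.0], [0.2, -4.3], [0.4, 1.3]]
shift [0.0048 0.0006 0.0846] turn [ 0.003  0.006 -0.004] tcp [ 0.5216 -0.1072  0.2226] t 11.15
```

Call:
jog_arm(moves=[[[0.004,0.001,0.02],[0,0,0],0.0854],[[0.004,0.001,0.04],[0,0,0],0.0854],[[0.004,0.001,0.06],[0,0,0],0.0854],[[0.004,0.001,0.075],[0,0,0],0.0854],[[0.004,0.001,0.084],[0,0,0],0.0854]], force=80)

```text
clock: 11.65
tool_pos: [0.5219, -0.0611, 0.1507]
tcp_rot: [0.679, 0.688, 0.18, -0.183]
force: [-1.1, 0.2, -0.1]
opening: 1.0
grip_force: 0.0
```

Call:
jog_arm(moves=[[[0,0,0],[0,0,0],0.04],[[0,0,0],[0,0,0],0.025],[[0,0,0],[0,0,0],0.01],[[0,0,0],[0,0,0],0.01],[[0,0,0],[0,0,0],0.01]])

```text
clock: 12.15
tool_pos: [0.5229, -0.0627, 0.1518]
tcp_rot: [0.679, 0.687, 0.181, -0.182]
force: [1.1, -1.1, 2.2]
opening: 0.255
grip_force: 77.9
```

Call:
jog_arm(moves=[[[0,0,0],[0,0,0],0.01],[[0,0,0],[0,0,0],0.01],[[0,0,0],[0,0,0],0.01],[[0,0,0],[0,0,0],0.01],[[0,0,0],[0,0,0],0.01]])

```text
clock: 12.65
tool_pos: [0.5228, -0.0626, 0.1517]
tcp_rot: [0.679, 0.688, 0.181, -0.182]
force: [1.4, -1.9, 5.3]
opening: 0.254
grip_force: 78.0
```

```bash
python3 - <<'E'
from scr import *
go(T+[0,.003,0],F)
R=Ro.from_quat(monitor.sense()['tcp_rot'])
print('u in tool',R.inv().apply(u).round(3),R.inv().apply([0,.53,.848]).round(3))
E
```

```text
yaw 0.015569420693855545 t [ 0.52229768 -0.10101571] res mm [[-1.0, -1.7], [-1.1, 0.2], [1.6, 1.5], [0.4, -0.1]]
yaw 0.02758607303852243 t [0.52288159 0.24837586] res mm [[0.4, 4.0], [-1.1, -1.0], [0.2, -4.3], [0.4, 1.3]]
shift [ 0.0011 -0.0011  0.001 ] turn [ 0.004  0.005 -0.003] tcp [ 0.5228 -0.0626  0.1517] t 12.65
u in tool [ 0.863 -0.    -0.504] [ 0.881  0.008 -0.474]
```

The handle is gripped at 22 mm opening. Now I'll pull along the socket axis.

Call:
jog_arm(moves=[[[0.0087,0,-0.005],[0,0,0],0.01],[[0.0173,0,-0.01],[0,0,0],0.01],[[0.026,0,-0.015],[0,0,0],0.01],[[0.0346,0,-0.02],[0,0,0],0.01],[[0.0433,0,-0.025],[0,0,0],0.01]])

```text
clock: 13.15
tool_pos: [0.5212, -0.0358, 0.195]
tcp_rot: [0.679, 0.688, 0.18, -0.183]
force: [1.2, -1.2, -1.6]
opening: 0.253
grip_force: 78.2
```

Call:
jog_arm(moves=[[[0.013,0,-0.0075],[0,0,0],0.01],[[0.026,0,-0.015],[0,0,0],0.01],[[0.039,0,-0.0225],[0,0,0],0.01],[[0.052,0,-0.03],[0,0,0],0.01],[[0.065,0,-0.0375],[0,0,0],0.01]])

```text
clock: 13.65
tool_pos: [0.5203, 0.0026, 0.26]
tcp_rot: [0.679, 0.688, 0.18, -0.184]
force: [-0.3, -0.0, -2.5]
opening: 0.255
grip_force: 78.4
```

Call:
jog_arm(moves=[[[0.009,0,-0.005],[0,0,0],0.01],[[0.018,0,-0.01],[0,0,0],0.01],[[0.026,0,-0.015],[0,0,0],0.01],[[0.026,0,-0.015],[0,0,0],0.01],[[0.026,0,-0.015],[0,0,0],0.01]])

```text
clock: 14.15
tool_pos: [0.5209, 0.0161, 0.2849]
tcp_rot: [0.679, 0.688, 0.18, -0.183]
force: [-0.1, 0.0, -2.5]
opening: 0.258
grip_force: 78.3
```

```bash
python3 - <<'E'
from scr import *
go(T,F);print(monitor.sense()['joint_positions'].round(3))
im=imaging.capture('top');s=imaging.capture('scene')
a=im[130:250,200:360];b=s[120:240,260:420]
cv2.imwrite('pics/p1.png',cv2.resize(np.hstack([a,b]),(800,300),interpolation=2)[:,:,::-1])
E
```

```text
yaw 0.015569420693855545 t [ 0.52229768 -0.10101571] res mm [[-1.0, -1.7], [-1.1, 0.2], [1.6, 1.5], [0.4, -0.1]]
yaw 0.02758607303852243 t [0.52288159 0.24837586] res mm [[0.4, 4.0], [-1.1, -1.0], [0.2, -4.3], [0.4, 1.3]]
shift [-0.1359 -0.0002  0.0761] turn [ 0.001  0.005 -0.003] tcp [0.5209 0.0161 0.2849] t 14.15
[-0.442  0.323  0.788  1.897 -0.74   1.313  0.661]
```

View pics/p1.png

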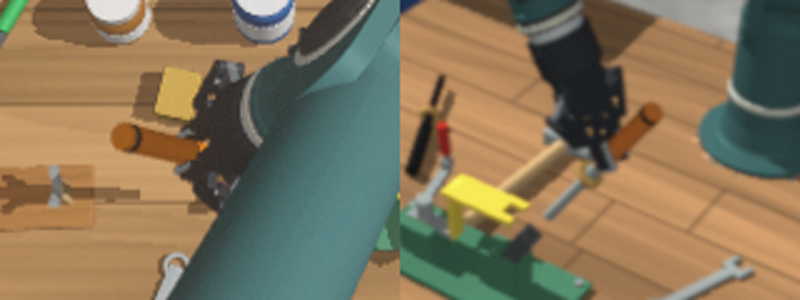

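The scraper is out of the socket: its shank is visible at (570,190) in the crop, clear above the mouth, and it's firmly held. Next I'll rotate it level over the cradle.

```bash
cat >> scr.py <<'E'
C=lambda v:np.r_[RC@np.array(v[:2]),v[2]]
F2=frame(C((0,-.5,-.866)),C((1,0,0)))
def T2(h): return W(RC,tC,(0,0,.075+h))+C((0,.055,0))+F2[:,2]*bot.tcp_to_grasp
E
python3 - <<'E'
from scr import *
go(T2(.09),F2)
E
```

```text
yaw 0.015569420693855545 t [ 0.52229768 -0.10101571] res mm [[-1.0, -1.7], [-1.1, 0.2], [1.6, 1.5], [0.4, -0.1]]
yaw 0.02758607303852243 t [0.52288159 0.24837586] res mm [[0.4, 4.0], [-1.1, -1.0], [0.2, -4.3], [0.4, 1.3]]
shift [0.1743 0.0041 0.2557] turn [-1.000e-03 -1.042e+00 -1.700e-02] tcp [0.5209 0.0158 0.2845] t 14.25
```

Call:
jog_arm(moves=[[[0.02,0,0.026],[0,-0.1,0],0.01],[[0.04,0.001,0.052],[0,-0.22,0],0.01],[[0.06,0.001,0.078],[0,-0.34,0],0.01],[[0.078,0.002,0.104],[0,-0.46,0],0.01],[[0.095,0.002,0.13],[0,-0.56,0],0.01]])

```text
clock: 14.75
tool_pos: [0.5214, 0.1649, 0.2192]
tcp_rot: [0.702, 0.711, -0.015, 0.016]
force: [0.9, 0.8, -1.3]
opening: 0.255
grip_force: 78.3
```

```bash
python3 - <<'E'
from scr import *
go(T2(.09),F2);s=monitor.sense();print(s['joint_positions'].round(3),s['opening'])
E
```

```text
yaw 0.015569420693855545 t [ 0.52229768 -0.10101571] res mm [[-1.0, -1.7], [-1.1, 0.2], [1.6, 1.5], [0.4, -0.1]]
yaw 0.02758607303852243 t [0.52288159 0.24837586] res mm [[0.4, 4.0], [-1.1, -1.0], [0.2, -4.3], [0.4, 1.3]]
shift [0.132  0.0018 0.0647] turn [-0.003 -0.48  -0.015] tcp [0.5214 0.1649 0.2192] t 14.75
[-1.034  0.384  0.811  1.902 -0.278  0.996 -0.092] 0.25503354926073774
```

Call:
jog_arm(moves=[[[0.03,0,0.012],[0,-0.12,0],0.01],[[0.06,0.001,0.025],[0,-0.24,-0.005],0.01],[[0.09,0.001,0.037],[0,-0.36,-0.01],0.01],[[0.115,0.001,0.05],[0,-0.44,-0.015],0.01],[[0.13,0.002,0.063],[-0.003,-0.48,-0.015],0.01]])

```text
clock: 15.25
tool_pos: [0.5203, 0.2953, 0.1478]
tcp_rot: [0.671, 0.695, -0.181, 0.185]
force: [0.8, -0.0, -1.5]
opening: 0.252
grip_force: 78.4
```

Call:
jog_arm(moves=[[[0,0,0],[0,0,0],0.01],[[0,0,0],[0,0,0],0.01],[[0,0,0],[0,0,0],0.01],[[0,0,0],[0,0,0],0.01],[[0,0,0],[0,0,0],0.01]])

```text
clock: 15.75
tool_pos: [0.5224, 0.2894, 0.152]
tcp_rot: [0.675, 0.692, -0.179, 0.184]
force: [-0.7, 0.3, -2.1]
opening: 0.253
grip_force: 78.5
```

```bash
python3 - <<'E'
from scr import *
go(T2(.09),F2);s=monitor.sense();print(s['joint_positions'].round(3),s['opening'])
im=imaging.capture('top');s=imaging.capture('scene')
cv2.imwrite('pics/t2.png',im[:,:,::-1]);cv2.imwrite('pics/s2.png',s[:,:,::-1])
a=im[150:250,120:260];b=s[200:300,340:480]
cv2.imwrite('pics/p2.png',cv2.resize(np.hstack([a,b]),None,fx=2.85,fy=2.85,interpolation=2)[:,:,::-1])
for n in('top','scene'):print(proj(n,[W(RC,tC,(0,y,.165)) for y in(-.105,0,.15)]).round(1).tolist())
E
```

```text
yaw 0.015569420693855545 t [ 0.52229768 -0.10101571] res mm [[-1.0, -1.7], [-1.1, 0.2], [1.6, 1.5], [0.4, -0.1]]
yaw 0.02758607303852243 t [0.52288159 0.24837586] res mm [[0.4, 4.0], [-1.1, -1.0], [0.2, -4.3], [0.4, 1.3]]
shift [ 0.0056 -0.0006  0.0004] turn [-0.002 -0.004 -0.002] tcp [0.5224 0.2894 0.152 ] t 15.75
[-1.293  0.789  0.821  1.641 -0.114  1.196 -0.481] 0.2533741998032806
[[228.7, 198.6], [188.5, 199.7], [131.8, 201.4]]
[[379.3, 233.9], [412.0, 248.1], [462.1, 269.7]]
```

View pics/p2.png

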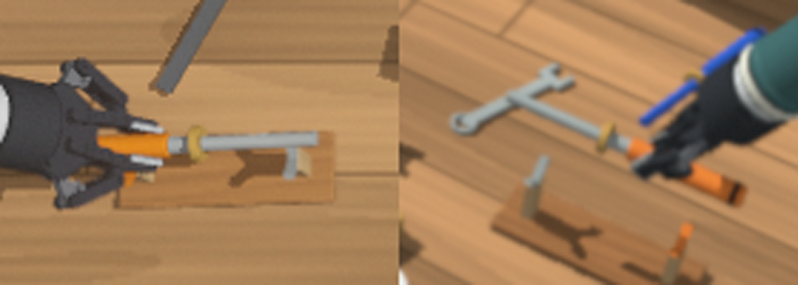

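The scraper is level over the cradle, within about 1 px of the prediction in both views: foot at (378,233) and end at (460,268) in the scene. I'll lower it.

Call:
jog_arm(moves=[[[0.01,0,0.0173],[0,0,0],0.01],[[0.02,0,0.0346],[0,0,0],0.01],[[0.03,0,0.052],[0,0,0],0.01],[[0.036,0,0.0624],[0,0,0],0.01],[[0.039,0,0.0675],[0,0,0],0.01]])

```text
clock: 16.35
tool_pos: [0.5209, 0.2899, 0.0706]
tcp_rot: [0.673, 0.693, -0.182, 0.184]
force: [0.3, -0.6, -1.6]
opening: 0.255
grip_force: 78.5
```

Call:
jog_arm(moves=[[[0.001,0,0.0017],[0,0,0],0.01],[[0.002,0,0.0035],[0,0,0],0.01],[[0.003,0,0.0052],[0,0,0],0.01],[[0.004,0,0.007],[0,0,0],0.01],[[0.004,0,0.007],[0,0,0],0.01]])

```text
clock: 16.85
tool_pos: [0.522, 0.2908, 0.0651]
tcp_rot: [0.674, 0.693, -0.18, 0.184]
force: [1.1, 0.2, -1.5]
opening: 0.258
grip_force: 78.5
```

```bash
python3 - <<'E'
from scr import *
go(T2(0),F2);s=monitor.sense();print(s['force'],s['wrist_torque'])
E
```

```text
yaw 0.015569420693855545 t [ 0.52229768 -0.10101571] res mm [[-1.0, -1.7], [-1.1, 0.2], [1.6, 1.5], [0.4, -0.1]]
yaw 0.02758607303852243 t [0.52288159 0.24837586] res mm [[0.4, 4.0], [-1.1, -1.0], [0.2, -4.3], [0.4, 1.3]]
shift [ 0.0059 -0.0003  0.0039] turn [-0.001 -0.003  0.   ] tcp [0.522  0.2908 0.0651] t 16.85
[ 1.1096809   0.15367845 -1.46167553] [ 0.759429   -0.05720247  0.01533235]
```

Call:
jog_arm(moves=[[[0.0005,0,0.001],[0,0,0],0.01],[[0.001,0,0.0017],[0,0,0],0.01],[[0.0015,0,0.0026],[0,0,0],0.01],[[0.002,0,0.0035],[0,0,0],0.01],[[0.0025,0,0.0043],[0,0,0],0.01]])

```text
clock: 17.35
tool_pos: [0.5236, 0.2906, 0.0617]
tcp_rot: [0.674, 0.692, -0.179, 0.185]
force: [2.7, 0.0, 10.6]
opening: 0.258
grip_force: 80.0
```

Call:
jog_arm(moves=[[[0.0003,0,0.0005],[0,0,0],0.01],[[0.0005,0,0.0009],[0,0,0],0.01],[[0.0008,0,0.0013],[0,0,0],0.01],[[0.001,0,0.0017],[0,0,0],0.01],[[0.001,0,0.0017],[0,0,0],0.01]])

```text
clock: 17.85
tool_pos: [0.5242, 0.2907, 0.0611]
tcp_rot: [0.674, 0.692, -0.178, 0.186]
force: [1.3, 0.7, 14.7]
opening: 0.253
grip_force: 80.2
```

In contact with about 15 N upward. I'll ease the grip so it settles, then open.

Call:
jog_arm(moves=[[[0.0003,0,0.0005],[0,0,0],0.015],[[0.0005,0,0.001],[0,0,0],0.015],[[0.0005,0,0.001],[0,0,0],0.015],[[0.0005,0,0.001],[0,0,0],0.015],[[0.0005,0,0.001],[0,0,0],0.015]], force=20)

```text
clock: 18.35
tool_pos: [0.5243, 0.2907, 0.061]
tcp_rot: [0.674, 0.692, -0.178, 0.186]
force: [-0.4, 1.3, 20.8]
opening: 0.258
grip_force: 80.8
```

```bash
python3 - <<'E'
from scr import *
go(T2(0),F2);s=monitor.sense();print(s['force'],s['wrist_torque'],s['grip_force'],s['opening'])
for n in('top','scene'):print(proj(n,[W(RC,tC,(0,y-.006,.075)) for y in(-.105,0,.15)]).round(1).tolist())
im=imaging.capture('top');s=imaging.capture('scene')
a=im[150:250,120:260];b=s[210:310,340:480]
cv2.imwrite('pics/p3.png',cv2.resize(np.hstack([a,b]),None,fx=2.85,fy=2.85,interpolation=2)[:,:,::-1])
E
```

```text
yaw 0.015569420693855545 t [ 0.52229768 -0.10101571] res mm [[-1.0, -1.7], [-1.1, 0.2], [1.6, 1.5], [0.4, -0.1]]
yaw 0.02758607303852243 t [0.52288159 0.24837586] res mm [[0.4, 4.0], [-1.1, -1.0], [0.2, -4.3], [0.4, 1.3]]
shift [ 0.0041 -0.0026  0.0002] turn [ 0.002 -0.003 -0.003] tcp [0.5243 0.2907 0.061 ] t 18.35
[-0.36897045  1.34324399 20.83228394] [-0.96396554  0.13407555 -0.39950755] 80.80560564994812 0.25823876767274895
[[237.7, 204.2], [200.7, 205.3], [148.4, 206.8]]
[[374.4, 253.9], [405.5, 267.9], [452.8, 289.3]]
```

View pics/p3.png

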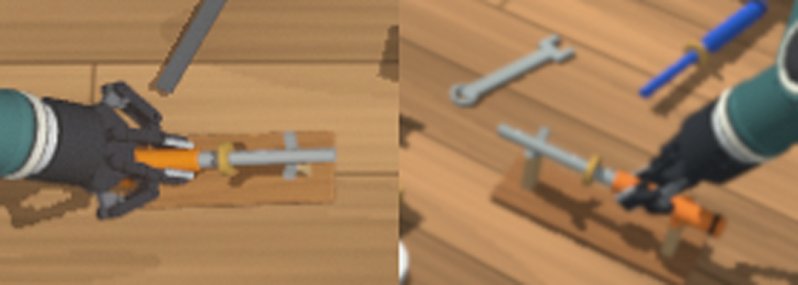

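It lies in both rests: shank in the steel V at (540,135), handle in the orange V at (675,230), collar between at (592,170). I'll relieve the pressure and release.

Call:
jog_arm(moves=[[[-0.0005,0,-0.0009],[0,0,0],0.015],[[-0.001,0,-0.0017],[0,0,0],0.015],[[-0.001,0,-0.0017],[0,0,0],0.028],[[-0.001,0,-0.0017],[0,0,0],0.04],[[-0.001,0,-0.0017],[0,0,0],0.055]], force=20)

```text
clock: 18.95
tool_pos: [0.521, 0.2905, 0.0582]
tcp_rot: [0.674, 0.693, -0.181, 0.184]
force: [0.5, 0.4, -0.1]
opening: 0.624
grip_force: 0.0
```

Call:
jog_arm(moves=[[[0,0,0],[0,0,0],0.07],[[0,0,0],[0,0,0],0.08],[[0,0,0],[0,0,0],0.08],[[0,0,-0.01],[0,0,0],0.08],[[0,0,-0.02],[0,0,0],0.08]])

```text
clock: 19.45
tool_pos: [0.5215, 0.3008, 0.0768]
tcp_rot: [0.674, 0.693, -0.18, 0.184]
force: [0.8, 0.7, 0.3]
opening: 0.935
grip_force: 0.0
```

Call:
jog_arm(moves=[[[0,0,-0.03],[0,0,0],0.08],[[0,0,-0.06],[0,0,0],0.08],[[0,0,-0.09],[0,0,0],0.08],[[0,0,-0.12],[0,0,0],0.08],[[0,0,-0.15],[0,0,0],0.08]])

```text
clock: 19.95
tool_pos: [0.5195, 0.3764, 0.2085]
tcp_rot: [0.674, 0.693, -0.179, 0.184]
force: [0.6, 0.4, -0.7]
opening: 0.938
grip_force: 0.0
```

Call:
jog_arm(moves=[[[0,0,0],[0,0,0],0.08],[[0,0,0],[0,0,0],0.08],[[0,0,0],[0,0,0],0.08],[[0,0,0],[0,0,0],0.08],[[0,0,0],[0,0,0],0.08]])

```text
clock: 20.45
tool_pos: [0.5194, 0.3745, 0.2056]
tcp_rot: [0.674, 0.692, -0.181, 0.184]
force: [1.4, -1.9, 0.8]
opening: 0.937
grip_force: 0.0
```

```bash
python3 - <<'E'
from scr import *
s=imaging.capture('scene');im=imaging.capture('top')
b=blob(s,(4,150,60),(18,255,255),(405,260,470,310));p=b[3]
v=cv2.fitLine(p.astype(np.float32),2,0,.01,.01).ravel();t=(p-v[2:])@v[:2]
print(b[0],(v[2:]+v[:2]*t.min()).round(1),(v[2:]+v[:2]*t.max()).round(1))
print(proj('scene',[W(RC,tC,(0,y-.006,.075)) for y in(0,.03,.15)]).round(1).tolist(), monitor.sense()['force'],monitor.sense()['tool_pos'])
cv2.imwrite('pics/fin.png',cv2.resize(np.hstack([im[150:250,120:260],s[210:310,340:480]]),None,fx=2.85,fy=2.85)[:,:,::-1])
# crank/keeper check: yellow centroid in scene vs g4-time
print(blob(s,(24,150,100),(34,255,255),(260,180,330,230))[:2])
E
```

```text
yaw 0.015569420693855545 t [ 0.52229768 -0.10101571] res mm [[-1.0, -1.7], [-1.1, 0.2], [1.6, 1.5], [0.4, -0.1]]
yaw 0.02758607303852243 t [0.52288159 0.24837586] res mm [[0.4, 4.0], [-1.1, -1.0], [0.2, -4.3], [0.4, 1.3]]
378 [415.5 273. ] [453.6 290. ]
[[405.5, 267.9], [414.6, 272.1], [452.8, 289.3]] [1.34029672 0.68630653 0.05240442] [0.51951737 0.3747388  0.20582473]
(np.int32(392), array([291.12755102, 200.14795918]))
```

The handle runs from (415.5,273) to (453.6,290), within 1 px of the ideal lie. The gripper is clear and the keeper is still back, so I'll hand it in.

```bash
python3 -c "
from workcell import bot;print(bot.close_job())"
```

```text
the job is handed in; nothing more can be done
None
```

I unfolded the grip, wound the crank to its stop (about 2.9 rad), laid the scraper level in both cradle rests and let go, then handed the job in at about 20.5 s; no verdict came back.

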